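Flip the hinged chocolate mould, rap it and leave the pucks on the counter

TASK

Two pucks of white chocolate are stuck in the hinged flip-over mould. Swing its tray right over by the bar handle and rap it face down on the bare counter, letting it drop freely the last part of the way so that the knock frees both pucks. Then swing the empty tray all the way back onto its stand, leaving both pucks lying on the counter where the tray turned them out.

Things in the scene. Friction and masses are not known exactly. Their poses are not given: they have to be found in the camera images.
- mould: fixed dark steel stand of the hinged mould: foot plate 166 x 92 mm, 8 mm thick, a 40 mm high hinge post at each end. Origin: on the counter under the middle of the hinge axis, which is 30 mm up; x along the hinge, y from the hinge to where the tray rests at the start, z up. The tray comes down on the bare counter at -y. A loose ice tray elsewhere has no hinge or bar and is not wanted.
- tray (a joint): angle of the 0.35 kg aluminium mould tray (132 x 66 x 22 mm): 0 face up on the stand at +y, pi turned over, feet on the counter at -y; end stops there; swings freely, falls the way it leans. Its round bar handle (10 mm thick, 80 mm free, 59 mm off the tray, parallel to the hinge, may turn in the grip) has its middle in mould at (0, 145 cos angle, 30 + 145 sin angle) mm.
- puck_a: cream puck, 44 mm across, 18 mm thick, in the -x pocket of the tray, flush with its rim. Origin: centre of the face on the pocket floor; z towards the rim. Origin height: 28 mm if still held in the turned-over tray, 18 mm once it has dropped onto the counter. Springy nubs hold it even upside down; let go at tray angle 2.6, the tray falls hard enough to free it, lowered softly it is not.
- puck_b: cream puck, 44 mm across, 18 mm thick, in the +x pocket of the tray, flush with its rim. Origin: centre of the face on the pocket floor; z towards the rim. Origin height: 28 mm if still held in the turned-over tray, 18 mm once it has dropped onto the counter. Held by nubs like puck_a.
Mind the look-alikes: they are no part of the job. Leave any pink or purple look-alike of the mould alone.

How it is judged:
By the outcome, as a careful person would: the job done as asked, in the order asked, and still so for the second after the job is handed in, with the robot touching nothing.
It also fails if it takes over 51 s, if anything falls off the work surface, if the arm or the gripper's body presses on something with over 40 N, if the wrist force passes 120 N, or if a joint passes its speed limit or range.

ROBOT

A 6-joint arm with a two-finger parallel gripper is mounted at the origin on the work surface. World frame = base frame: x ahead of the robot, y to its left, z up, the work surface at z = 0. Lengths are in m, angles in rad, forces in N, time in s.
With the tool pointing down it reaches from about 0.35 to 0.725 m from the base axis. Payload 6 kg.
Tool frame: the origin (TCP) lies midway between the tips of the shut fingers; the grasp point (between the pads) lies 19 mm behind it; z points along the fingers, y is the line along which they close (so a half turn about z gives the same grasp; the last joint's range is limited). The gripper opens to 85 mm and grips with 20 to 120 N. Pads are 22 mm wide; open, the fingers measure 114 mm over their backs; the gripper's body (76 mm by 85 mm) begins 54 mm behind the grasp point. The pads swing forward as they close: fully open they stand 13 mm farther back than shut.
Start: joints at [-0.92, 0.04, 0.085, 0, -1.615, -0.334], TCP at [0.187, -0.57, 0.231] pointing down, gripper open.
Joint ranges: [-2.56, 2.56], [-1.29, 2.01], [-1.08, 1.49], [-3.29, 1.98], [-2.81, -0.18], [-2.99, 2.99]. Speed limits (rad/s): [2.57, 2.57, 3.01, 3.14, 3.14, 3.14].

INTERFACE

Orientations are given as a 3x3 rotation matrix whose columns are the frame's x, y, z axes.
In Python, from station import manip gives the robot as it stands. The module is installed in compiled form; this text tells all that it offers. Calls block until the motion is done:
- manip.move_to(position, orientation): joint-space move of the TCP to a pose.
- manip.line_to(position, orientation=None, v=0.15): straight line of the TCP; orientation=None keeps the orientation; v is the mean speed in m/s.
- manip.goto_joints(angles): joint-space move.
- manip.set_gripper(opening): finger opening in m; the grip force is fixed at half the most; returns when the fingers have stopped.
- manip.pause(seconds).
- manip.inverse_kinematics(position, orientation): joint angles nearest the present ones, or None.
- manip.get_image(name): name is "scene" or "top" or "wrist"; returns (picture, depth): 480x640x3 uint8, blue, green, red; 480x640 float32, m along the optical axis (not along the pixel's ray), 0 where there is no reading.
- manip.camera_info(name): a dict with "fov_y" (degrees; the focal length in pixels is half the picture's height over the tangent of half this angle, whatever the lens; pixels are square), "cx", "cy" (the principal point, pixels), "pose" (4x4, takes a point from camera to world coordinates). Camera axes: x right, y up, looking along -z (the intrinsics and any distortion apply to the point x, -y, -z); pixel columns grow to the right and rows downward; lengths in m; the calibration is good to about 2 mm. A picture is of the moment at which its call begins: read the wrist's pose just before it. camera_info takes no time and is no camera call; for the wrist camera it gives the pose at the moment of the call.
A pose or a line that the arm cannot do raises manip.IKError and nothing moves.
- manip.job_done(): hands the job in; it is judged then, once.
Trained networks look in the newest picture that a camera, given by its name, has taken for a name from the list of things; names that differ only in an ending like _2 or _b are one class to them, and where a whole thing is asked for, a point or a joint stands for the part that bears it (a point fixed in the world has none). Each returns a list of dicts, best first, with "score" (0 to 1); they miss things now and then, are a little off and sometimes report something else, mostly with a low value. They report only what shows in the picture. A call takes as long as a camera call. They do not tell look-alikes from the thing itself.
- manip.look_for(thing, camera): "box" ([left, top, width, height] in pixels, round what is visible of it).
- manip.spot_point(thing, camera): "point" ([column, row] in pixels: a listed point, or the origin of a listed thing).
Readings, each from a call of its own:
- manip.read_time_s(): time.
- manip.read_qpos(): joint angles.
- manip.read_joint_vel(): joint speeds.
- manip.read_tau(): joint torques, N m.
- manip.read_eef_pos(): TCP position.
- manip.read_orientation(): TCP orientation.
- manip.read_wrist_force(): force on the tool from outside, world axes, zero at the start.
- manip.read_ft_torque(): the same for the moment, N m.
- manip.read_width(): finger opening in m.
- manip.read_finger_force(): force on a finger pad.
Only numpy, scipy, OpenCV 4.12 (cv2) and the standard library are available. Lean on these libraries where they do the work, as an engineer would, in place of code of your own. Each camera call takes 0.05 s, during which the arm holds its last target. There are 200 camera calls.

## Working session

There is one attempt and no reset: what is moved stays moved. The work goes in short steps, each a Python script; the robot and the scene stay as the last script left them, time stands still between calls to the robot, and variables do not carry over. Pictures are saved under pics/ and viewed, at most 10 in all, crops included, and the job is handed in when it is done.

```bash
mkdir -p pics; cat > h.py <<'E'
import numpy as np, cv2
from station import manip
def snap(cam,name=None):
    info=manip.camera_info(cam); im,d=manip.get_image(cam)
    if name: cv2.imwrite(f'pics/{name}.png',im)
    return info,im,d
def pix2w(info,d,u,v,dep=None):
    f=240/np.tan(np.radians(info['fov_y'])/2)
    z=d[int(round(v)),int(round(u))] if dep is None else dep
    p=np.array([(u-info['cx'])/f*z,-(v-info['cy'])/f*z,-z,1])
    return (np.array(info['pose'])@p)[:3]
E
python3 - <<'E'
from h import *
for c in ('top','scene'):
    info,im,d=snap(c,c+'0')
    print(c,{k:v for k,v in info.items() if k!='pose'},np.round(info['pose'],3).tolist())
    for t in ('mould','tray','puck_a'):
        for r in manip.look_for(t,c)[:4]:
            b=r['box'];u,v=b[0]+b[2]/2,b[1]+b[3]/2
            print(t,np.round(b),round(r['score'],2),pix2w(info,d,u,v).round(3))
        for r in manip.spot_point(t,c)[:4]:
            print(' pt',t,np.round(r['point']),round(r['score'],2),pix2w(info,d,*r['point']).round(3))
print(manip.read_time_s())
E
```

```text
top {'fov_y': 50.7379243344869, 'cx': 309.3411930483692, 'cy': 237.07752442728793} [[0.026, 0.987, -0.162, 0.394], [-0.999, 0.022, -0.028, -0.07], [-0.024, 0.162, 0.986, 1.009], [0.0, 0.0, 0.0, 1.0]]
mould [398.  82.  84.  83.] 0.97 [ 0.785 -0.295  0.049]
mould [237. 200.  93.  87.] 0.91 [0.539 0.008 0.034]
mould [ 85. 100.  88.  86.] 0.82 [0.741 0.33  0.03 ]
mould [126. 312. 111. 100.] 0.58 [0.31  0.192 0.042]
 pt mould [208. 367.] 0.92 [ 0.394 -0.07   1.009]
 pt mould [312. 248.] 0.91 [ 0.533 -0.047  0.03 ]
 pt mould [167. 146.] 0.81 [0.743 0.26  0.007]
 pt mould [469. 129.] 0.74 [ 0.775 -0.352  0.049]
tray [ 85. 104.  83.  69.] 0.97 [0.742 0.33  0.049]
tray [235. 202.  92.  82.] 0.92 [0.541 0.013 0.034]
tray [401.  84.  77.  68.] 0.84 [ 0.795 -0.294  0.052]
tray [128. 310.  96.  94.] 0.82 [0.319 0.199 0.05 ]Traceback (most recent call last):
  File "<stdin>", line 9, in <module>
ValueError: it knows: mould, puck
```

```bash
python3 - <<'E'
from h import *
snap('scene','scene0')
print(manip.read_time_s())
E
```

```text
0.25
```

View pics/top0.png

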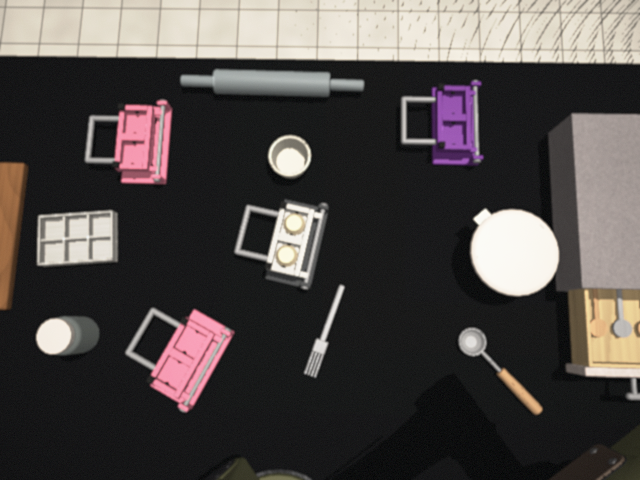

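View pics/scene0.png

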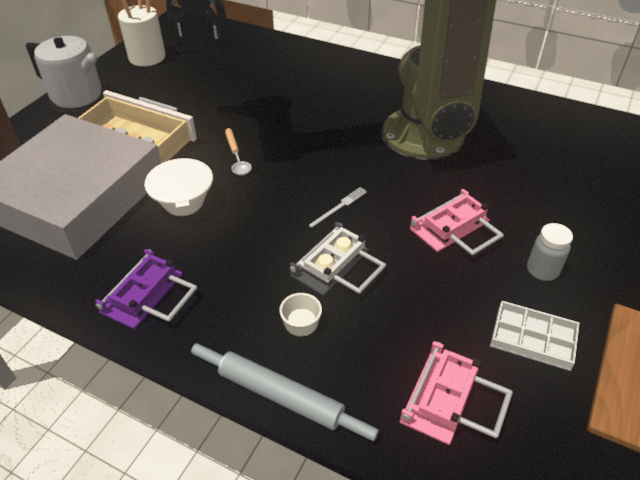

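Candidates for the mould in the top picture are the grey steel one with cream pucks at (285,243), pinks at (145,143) and (190,360), purple at (455,123), and a loose ice tray at (77,238). The grey one with pucks is wanted. Its handle points to +y and its landing side is on the right, where the turner's handle tip at (342,287) looks close. I'll check that from nearer.

```bash
python3 - <<'E'
from h import *
R=np.array([[0,1,0],[1,0,0],[0,0,-1.]])
for R in (np.array([[0,1,0],[1,0,0],[0,0,-1.]]),np.array([[0,-1,0],[-1,0,0],[0,0,-1.]]),np.diag([1,-1,-1.])):
    print(manip.inverse_kinematics([.5,-.03,.36],R))
print(manip.read_orientation().round(2).tolist(), np.round(manip.camera_info('wrist')['pose'],3).tolist())
R=manip.read_orientation()
manip.move_to([.48,-.05,.36],R)
info,im,d=snap('wrist','w1')
print(np.round(info['pose'],3).tolist(),info['cx'],info['cy'],info['fov_y'],manip.read_time_s())
for t in ('mould','puck_a'):
    for r in manip.spot_point(t,'wrist')[:4]: print(t,np.round(r['point'],1),round(r['score'],2),pix2w(info,d,*r['point']).round(4))
E
```

```text
[ 0.34319658 -0.16914593  0.12280961  0.         -1.86275186  2.79839608]
[ 0.34319658 -0.16914593  0.12280961  0.         -1.86275186 -0.34319658]
[ 0.34319658 -0.16914593  0.12280961  0.         -1.86275186  1.22759975]
[[-0.95, -0.31, -0.0], [-0.31, 0.95, 0.0], [0.0, 0.0, -1.0]] [[-0.312, -0.911, -0.269, 0.117], [0.95, -0.299, -0.089, -0.591], [0.001, -0.284, 0.959, 0.374], [0.0, 0.0, 0.0, 1.0]]
[[-0.311, -0.912, -0.269, 0.41], [0.95, -0.298, -0.089, -0.072], [0.001, -0.283, 0.959, 0.503], [0.0, 0.0, 0.0, 1.0]] 321.2419300340733 233.64961315784964 70.08971605501476 2.4833
mould [496.5 104.7] 0.74 [0.3016 0.1436 0.0078]
mould [306.9 219.7] 0.73 [ 0.5291 -0.0537  0.0316]
mould [ 71.2 311.8] 0.65 [ 0.7701 -0.3463  0.0455]
puck_a [350.1 219. ] 0.9 [0.5053 0.0013 0.0496]
puck_a [321.5 259.4] 0.58 [ 0.5733 -0.0175  0.0493]
```

View pics/w1.png

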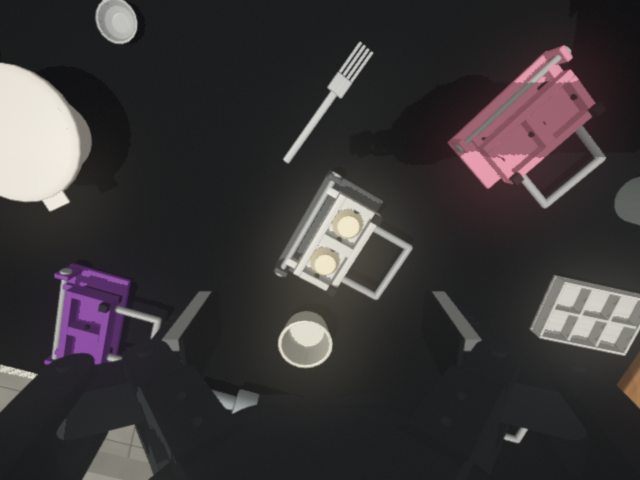

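```bash
python3 - <<'E'
from h import *
info,im,d=snap('wrist'); it,imt,dt=snap('top')
def cloud(info,d):
    f=240/np.tan(np.radians(info['fov_y'])/2)
    v,u=np.mgrid[:480,:640]; m=d>0
    u,v,z=u[m],v[m],d[m]
    return np.c_[(u-info['cx'])/f*z,-(v-info['cy'])/f*z,-z]@info['pose'][:3,:3].T+info['pose'][:3,3]
th=np.radians(-15.5); X=np.array([np.cos(th),np.sin(th),0]);Y=np.array([-np.sin(th),np.cos(th),0]);o=np.array([.525,-.059,0])
for n,(i,dd) in dict(w=(info,d),t=(it,dt)).items():
    P=cloud(i,dd); q=np.c_[(P-o)@X,(P-o)@Y,P[:,2]]
    b=q[(q[:,1]>.12)&(q[:,1]<.17)&(abs(q[:,0])<.035)&(q[:,2]>.015)&(q[:,2]<.06)]
    print(n,'bar',len(b),b.mean(0).round(4),b[:,2].max().round(4),'slope',np.polyfit(b[:,0],b[:,1],1).round(4))
    b=q[(q[:,1]>.09)&(q[:,1]<.17)&(abs(q[:,0])<.075)&(q[:,2]>.018)&(q[:,2]<.06)]
    print(' arms x',b[:,0].min().round(4),b[:,0].max().round(4),'y max',b[:,1].max().round(4))
    b=q[(abs(q[:,1])<.12)&(abs(q[:,0])<.1)&(q[:,2]>.012)&(q[:,2]<.09)]
    print(' all x',np.percentile(b[:,0],[1,99]).round(4),'y',np.percentile(b[:,1],[1,99]).round(4))
    b=q[(q[:,1]>-.2)&(q[:,1]<-.025)&(abs(q[:,0])<.13)&(q[:,2]>.004)]
    print(' landing side',len(b),b[:,:].min(0).round(3) if len(b) else '',b.max(0).round(3) if len(b) else '')
p=pix2w(info,d,287,160); print('fork end',p.round(3),((p-o)@X).round(4),((p-o)@Y).round(4))
p=pix2w(info,d,340,90); print('fork mid',p.round(3),((p-o)@X).round(4),((p-o)@Y).round(4))
E
```

```text
w bar 319 [-0.0004  0.1538  0.0339] 0.0373 slope [0.0687 0.1539]
 arms x -0.0497 0.0698 y max 0.1621
 all x [-0.07    0.0861] y [0.0027 0.1133]
 landing side 27996 [-0.13  -0.071  0.004] [ 0.001 -0.025  0.463]<stdin>:12: RuntimeWarning: Mean of empty slice.
  ret = um.true_divide(
Traceback (most recent call last):
ValueError: zero-size array to reduction operation maximum which has no identity
```

```bash
python3 - <<'E'
from h import *
info,im,d=snap('wrist')
f=240/np.tan(np.radians(info['fov_y'])/2)
v,u=np.mgrid[:480,:640]; m=d>0
u,v,z=u[m],v[m],d[m]
P=np.c_[(u-info['cx'])/f*z,-(v-info['cy'])/f*z,-z]@info['pose'][:3,:3].T+info['pose'][:3,3]
th=np.radians(-12); o=np.array([.533,-.052,0])
for k in range(5):
    X=np.array([np.cos(th),np.sin(th),0]);Y=np.array([-np.sin(th),np.cos(th),0])
    q=np.c_[(P-o)@X,(P-o)@Y,P[:,2]]
    b=q[(q[:,1]>.13)&(q[:,1]<.16)&(abs(q[:,0])<.035)&(q[:,2]>.02)&(q[:,2]<.06)]
    s,c=np.polyfit(b[:,0],b[:,1],1)
    a=q[(q[:,1]>.1)&(q[:,1]<.135)&(abs(q[:,0])<.075)&(q[:,2]>.02)&(q[:,2]<.06)]
    xm=(a[:,0].min()+a[:,0].max())/2
    print(np.degrees(th),o,s,c,xm,a[:,0].min(),a[:,0].max(),b[:,2].max())
    th+=np.arctan(s); o=o+X*xm+Y*(c-.145)
np.save('mould.npy',np.r_[o[:2],th])
X=np.array([np.cos(th),np.sin(th),0]);Y=np.array([-np.sin(th),np.cos(th),0])
q=np.c_[(P-o)@X,(P-o)@Y,P[:,2]]
b=q[(abs(q[:,1])<.1)&(abs(q[:,0])<.1)&(q[:,2]>.012)&(q[:,2]<.09)]
print('all x',np.percentile(b[:,0],[.3,99.7]),'y',np.percentile(b[:,1],[.3,99.7]))
b=q[(abs(q[:,1])<.02)&(abs(q[:,0])<.06)&(q[:,2]>.02)&(q[:,2]<.09)]
print('hinge rod',len(b),b.mean(0),np.polyfit(b[:,0],b[:,1],1))
for uv in ((350,219),(321.5,259.4),(287,160),(340,90)):
    p=pix2w(info,d,*uv)-o; print(uv,(p@X).round(4),(p@Y).round(4),p[2].round(4))
# overlay
def w2p(p):
    c=np.linalg.inv(info['pose'])@np.r_[p,1]; return (int(info['cx']+f*c[0]/-c[2]),int(info['cy']-f*c[1]/-c[2]))
def L(pts,col):
    cv2.polylines(im,[np.array([w2p(o+X*x+Y*y+[0,0,zz]) for x,y,zz in pts])],True,col,1)
L([(-.066,.02,.05),(.066,.02,.05),(.066,.086,.05),(-.066,.086,.05)],(0,255,0))
L([(-.066,-.02,0),(.066,-.02,0),(.066,-.086,0),(-.066,-.086,0)],(0,0,255))
L([(-.04,.145,.03),(.04,.145,.03)],(255,0,0)); L([(-.083,0,.03),(.083,0,.03)],(0,255,255)); L([(-.04,-.145,.03),(.04,-.145,.03)],(255,255,0))
cv2.imwrite('pics/ov.png',cv2.resize(im[120:340,220:460],None,fx=2.6,fy=2.6))
E
```

```text
-12.000000000000002 [ 0.533 -0.052  0.   ] 0.004855581178728033 0.14501518254649862 0.0034284949965952237 -0.04661692262105906 0.05347391261424951 0.03726656277310825
-11.721797877721727 [ 0.53635673 -0.05269797  0.        ] 0.0006320297114204736 0.1450097884542128 0.0005653253945080115 -0.04945492048820951 0.05058557127722553 0.03726656277310825
-11.685585247552314 [ 0.53691226 -0.05280324  0.        ] 0.0024258020169554105 0.14501520719966407 6.95447853035179e-05 -0.049951372763299424 0.05009046233390646 0.03726656277310825
-11.546597302671586 [ 0.53698344 -0.05280243  0.        ] -0.0012874387837535672 0.1449737774858906 0.00026688313184982174 -0.04975642682067707 0.05029019308437671 0.03726656277310825
-11.62036207060714 [ 0.53723967 -0.05288155  0.        ] 0.0009472083266434623 0.1450306860236002 -0.0001416757436252629 -0.05016375263623423 0.049880401148983705 0.03726656277310825
all x [-0.08360367  0.08059653] y [-0.00805702  0.09838896]
hinge rod 900 [-0.0011967   0.00870042  0.03860973] [0.00016375 0.00870061]
(350, 219) -0.042 0.0466 0.0502
(321.5, 259.4) 0.0281 0.0419 0.0503
(287, 160) -0.064 -0.0671 0.006
(340, 90) -0.181 -0.0486 0.0056
```

View pics/ov.png

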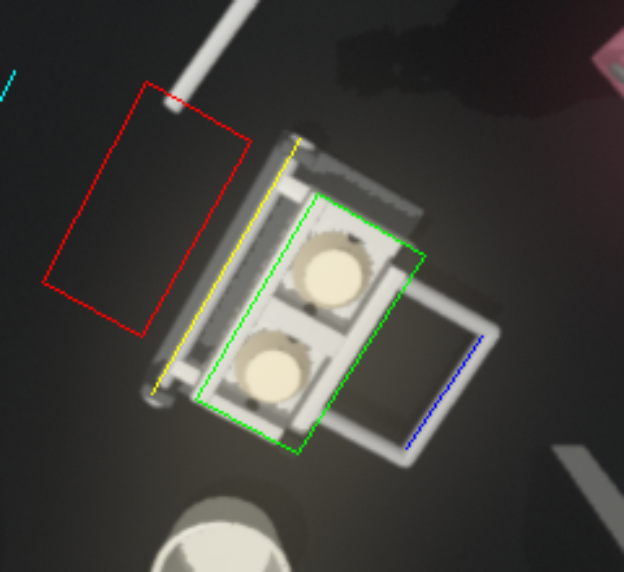

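The overlay shows the turner's tip (zoomed (172,103)) lying a few millimetres inside the landing area, marked as the red rectangle, so it must be moved first. The bar and tray outline fits to about 5 mm. I'll look closer on the way to the turner.

```bash
python3 - <<'E'
from h import *
ox,oy,th=np.load('mould.npy'); o=np.array([ox,oy,0]);X=np.array([np.cos(th),np.sin(th),0]);Y=np.array([-np.sin(th),np.cos(th),0])
fx=-.988*X+.156*Y; fx/=np.linalg.norm(fx); R=np.c_[fx,np.cross([0,0,-1],fx),[0,0,-1]]
p=o-.10*X-.061*Y
manip.move_to(p+[0,0,.17],R)
info,im,d=snap('wrist','w2'); np.savez('w2.npz',d=d,pose=info['pose'])
f=240/np.tan(np.radians(info['fov_y'])/2)
def w2p(p):
    c=np.linalg.inv(info['pose'])@np.r_[p,1]; return (round(info['cx']+f*c[0]/-c[2]),round(info['cy']-f*c[1]/-c[2]))
def L(pts,col):
    cv2.polylines(im,[np.array([w2p(o+X*x+Y*y+[0,0,zz]) for x,y,zz in pts])],True,col,1)
L([(-.066,.02,.05),(.066,.02,.05),(.066,.086,.05),(-.066,.086,.05)],(0,255,0))
L([(-.066,-.02,0),(.066,-.02,0),(.066,-.086,0),(-.066,-.086,0)],(0,0,255))
L([(-.04,.145,.03),(.04,.145,.03)],(255,0,0)); L([(-.083,0,.03),(.083,0,.03)],(0,255,255)); L([(-.04,-.145,.03),(.04,-.145,.03)],(255,255,0))
L([(-.064,-.0671,.006),(-.181,-.0486,.006)],(255,0,255))
cv2.imwrite('pics/ov2.png',im)
print(manip.read_time_s(),w2p(p),manip.read_eef_pos())
E
```

```text
3.6083 (320, 213) [ 0.42805596 -0.09245703  0.17211582]
```

View pics/ov2.png

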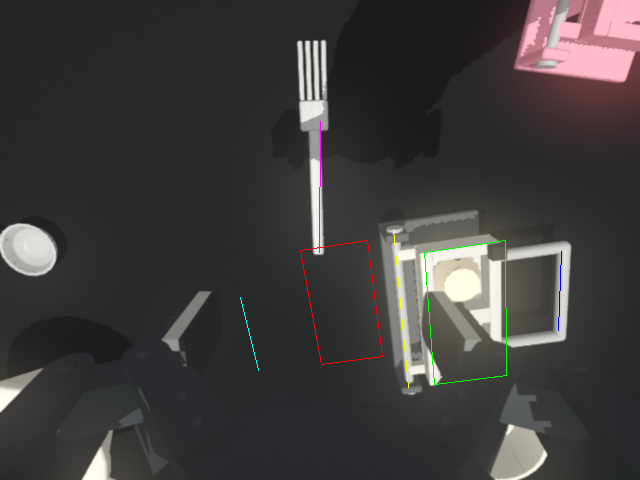

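This view shows the turner along columns 300–325 with its tip at (318,253), inside the landing rectangle. The hinge rod lies on the yellow line from (393,230) to (409,388). The bar is at (565,292), and the small offset from the blue line is because its top surface is at z=35 mm. So the frame is good to about 2 mm, and I'll move the turner aside now.

```bash
cat >> h.py <<'E'
ox,oy,th=np.load('mould.npy'); o=np.array([ox,oy,0]);X=np.array([np.cos(th),np.sin(th),0]);Y=np.array([-np.sin(th),np.cos(th),0])
def M(x,y,z): return o+X*x+Y*y+np.array([0,0,z])
E
python3 - <<'E'
from h import *
R=manip.read_orientation()
manip.set_gripper(.04)
manip.move_to(M(-.13,-.059,.05),R)
manip.line_to(M(-.13,-.059,.004),v=.1)
print(manip.read_eef_pos(),manip.read_wrist_force())
manip.set_gripper(0)
print(manip.read_width(),manip.read_finger_force(),manip.read_wrist_force())
manip.line_to(M(-.13,-.059,.03),v=.15)
manip.line_to(M(-.16,-.125,.03),v=.2)
print(manip.read_width())
manip.line_to(M(-.16,-.125,.006),v=.1)
manip.set_gripper(.05)
manip.line_to(M(-.16,-.125,.08),v=.25)
print(manip.read_time_s(),manip.read_eef_pos())
# bar approach feasibility, choose yaw and check the arc
q=manip.read_qpos()
for s in (1,-1):
    for a in (0,.5,1,1.57,2.1,2.5,3.14):
        t=-.3*min(a/2.4,1)
        z=np.array([0,0,-1])*np.cos(t)+Y*np.sin(t); x=s*X; y=np.cross(z,x); R=np.c_[x,y,z]
        g=M(0,.145*np.cos(a),.03+.145*np.sin(a)); k=manip.inverse_kinematics(g+z*.019,R)
        print(s,a,None if k is None else np.round(k,2))
E
```

```text
[ 0.39865353 -0.08461923  0.00498506] [0.34758621 0.32724972 1.53266757]
0.00034060305123870895 2.911953334696591 [0.12884394 0.63622624 6.43653862]
-0.0005147241558080851
7.95 [ 0.35576593 -0.14305993  0.08087444]
1 0 [ 0.51  0.06 -0.31  0.   -1.21  0.86]
1 0.5 [ 0.51  0.01 -0.24  0.05 -1.36  0.85]
1 1 [ 0.47 -0.04 -0.22  0.1  -1.48  0.89]
1 1.57 [ 0.38 -0.09 -0.25  0.16 -1.52  0.97]
1 2.1 [ 0.28 -0.1  -0.33  0.23 -1.47  1.05]
1 2.5 [ 0.23 -0.09 -0.41  0.28 -1.39  1.07]
1 3.14 [ 0.17 -0.03 -0.52  0.3  -1.2   1.07]
-1 0 [ 0.51  0.06 -0.31  0.   -1.21 -2.28]
-1 0.5 [ 0.51  0.01 -0.24  0.05 -1.36 -2.29]
-1 1 [ 0.47 -0.04 -0.22  0.1  -1.48 -2.25]
-1 1.57 [ 0.38 -0.09 -0.25  0.16 -1.52 -2.17]
-1 2.1 [ 0.28 -0.1  -0.33  0.23 -1.47 -2.1 ]
-1 2.5 [ 0.23 -0.09 -0.41  0.28 -1.39 -2.07]
-1 3.14 [ 0.17 -0.03 -0.52  0.3  -1.2  -2.07]
```

```bash
python3 - <<'E'
from h import *
R=manip.read_orientation()
manip.line_to(M(-.16,-.125,.17),v=.3)
info,im,d=snap('wrist','w3')
cv2.imwrite('pics/w3.png',im)
for uv in ((318,240),): print(pix2w(info,d,*uv))
print(manip.read_time_s())
E
```

```text
[ 0.3783597  -0.15363038  0.00080476]
8.45
```

View pics/w3.png

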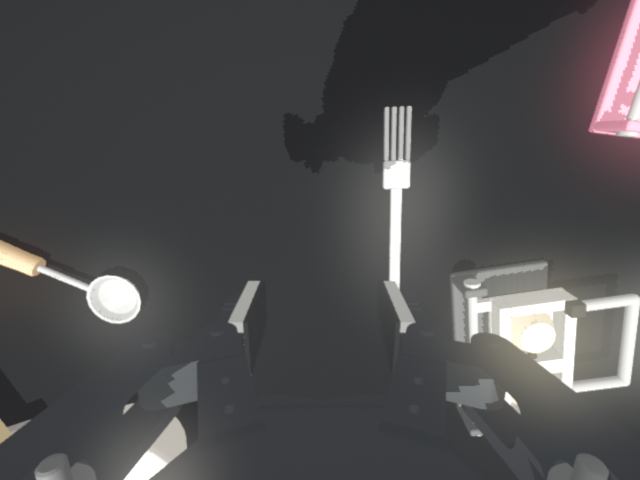

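The turner stayed where it was: its shaft is at (395,240), because the tips closed just over it. I'll retry lower.

```bash
python3 - <<'E'
from h import *
info,im,d=snap('wrist')
P=[]
for uv in ((396,200),(395,240),(395,270)):
    p=pix2w(info,d,*uv); e=p-o; P.append([e@X,e@Y]); print(np.round([e@X,e@Y,p[2]],4))
P=np.array(P); yy=np.polyval(np.polyfit(P[:,0],P[:,1],1),-.13); print('y',yy)
R=manip.read_orientation()
manip.set_gripper(.025)
manip.move_to(M(-.13,yy,.04),R)
manip.line_to(M(-.13,yy,-.0005),v=.08)
print(manip.read_eef_pos(),manip.read_wrist_force())
manip.set_gripper(0)
w=manip.read_width();print(w,manip.read_finger_force(),manip.read_wrist_force())
if w>.002:
    manip.line_to(M(-.13,yy,.02),v=.12)
    print(manip.read_width())
    manip.line_to(M(-.16,-.125,.02),v=.2)
    print(manip.read_width())
    manip.line_to(M(-.16,-.125,.001),v=.1)
    manip.set_gripper(.04)
print(manip.read_time_s(),manip.read_eef_pos())
E
```

```text
[-0.1647 -0.0546  0.006 ]
[-0.1267 -0.0589  0.0052]
[-0.0963 -0.0617  0.005 ]
y -0.058346778532397815
[ 3.97880121e-01 -8.42713039e-02  3.70212441e-06] [-4.13621214  0.28749573  5.42370913]
0.007243921827443879 58.87839808328522 [-1.31812014  0.3141396   5.38636591]
0.007196038741861334
0.0073047193799876155
12.0583 [ 0.35525996 -0.14315605  0.00093821]
```

```bash
cat >> h.py <<'E'
S=-1
def pose(a,t,back=0.):
    z=np.array([0,0,-1])*np.cos(t)+Y*np.sin(t); x=S*X; R=np.c_[x,np.cross(z,x),z]
    return M(0,.145*np.cos(a),.03+.145*np.sin(a))+z*(.019-back),R
E
python3 - <<'E'
from h import *
print('q',manip.read_qpos().round(2))
manip.line_to(M(-.16,-.125,.15),v=.3)
p,R=pose(0,0,.12); manip.move_to(p,R)
info,im,d=snap('wrist','w4')
manip.set_gripper(.05)
p,R=pose(0,0); manip.line_to(p,R,v=.12)
print(manip.read_eef_pos()-p,manip.read_wrist_force())
manip.set_gripper(0)
print(manip.read_width(),manip.read_finger_force(),manip.read_wrist_force(),manip.read_eef_pos()-p,manip.read_time_s())
E
```

```text
q [ 0.16 -0.53 -0.81 -0.   -1.29 -2.08]
[0.00063476 0.00019659 0.00100972] [-0.640948    0.20444505  0.92976213]
0.007755452691977286 58.47181677818298 [-1.34689731 -0.05982927  2.56738965] [ 2.07080440e-04 -8.19582680e-07  5.70041477e-04] 15.825
```

View pics/w4.png

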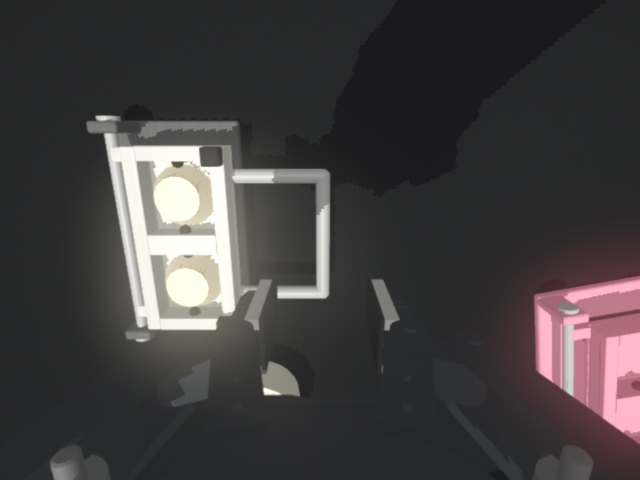

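The view shows the bar at (323,235) between the fingers and the landing side empty, with the turner gone from it. The bar is gripped (58 N, negligible side force), so I'll start the swing.

```bash
python3 - <<'E'
from h import *
for a in np.linspace(0,2.45,13)[1:]:
    t=-.3*min(a/2.4,1); p,R=pose(a,t)
    manip.line_to(p,R,v=.2)
    F=manip.read_wrist_force(); print(round(a,2),round(manip.read_width(),4),F.round(1),((manip.read_eef_pos()-p)*1e3).round(1))
    if np.linalg.norm(F)>60: print('stop');break
print(manip.read_time_s())
E
```

```text
0.2 0.0074 [ 2.8  0.9 -1.5] [0.4 0.3 0.2]
0.41 0.008 [ 2.2  6.  -0. ] [ 0.5  1.2 -0.2]
0.61 0.0076 [-2.2 10.4  5.5] [0.8 2.2 0.7]
0.82 0.0079 [-5.2 14.7 11.3] [1.  3.1 1.9]
1.02 0.0075 [-5.2 12.6 14.8] [1.2 2.3 2.4]
1.23 0.0079 [-9.8 10.1 18.8] [0.5 0.9 3.2]
1.43 0.0074 [-5.4  3.9 16.6] [ 0.9 -0.6  3.3]
1.63 0.0077 [-2.4 -0.4 11.8] [ 0.7 -1.3  2.1]
1.84 0.0076 [ 3.9 -2.2  7.7] [ 1.5 -1.5  1.7]
2.04 0.0077 [ 6.3 -4.5  4.7] [ 2.2 -1.5  1.4]
2.25 0.0077 [ 7.8 -4.4  3.2] [ 1.9 -1.6  0.6]
2.45 0.008 [ 9.1 -5.3  2.7] [ 1.9 -1.5 -0. ]
19.425
```

```bash
python3 - <<'E'
from h import *
manip.set_gripper(.085)
print(manip.read_time_s(),manip.read_wrist_force())
p,R=pose(np.pi,0,.14)
manip.line_to(p,R,v=.25)
manip.pause(.2)
info,im,d=snap('wrist','w5')
f=240/np.tan(np.radians(info['fov_y'])/2)
v,u=np.mgrid[:480,:640]; m=d>0
u,v,z=u[m],v[m],d[m]
P=np.c_[(u-info['cx'])/f*z,-(v-info['cy'])/f*z,-z]@info['pose'][:3,:3].T+info['pose'][:3,3]
q=np.c_[(P-o)@X,(P-o)@Y,P[:,2]]
b=q[(q[:,1]<-.125)&(q[:,1]>-.165)&(abs(q[:,0])<.035)&(q[:,2]>.012)&(q[:,2]<.08)]
print('bar',len(b),b.mean(0).round(4),b[:,2].max())
b=q[(q[:,1]<-.03)&(q[:,1]>-.08)&(abs(q[:,0])<.05)&(q[:,2]>.012)&(q[:,2]<.08)]
print('tray back',len(b),np.median(b,axis=0).round(4))
print(manip.read_time_s())
E
```

```text
20.15 [ 0.18334829 -0.03301505  0.54539143]
bar 1069 [-0.0015 -0.1435  0.0342] 0.03705890211719726
tray back 8213 [-0.0035 -0.0566  0.0322]
20.85
```

View pics/w5.png

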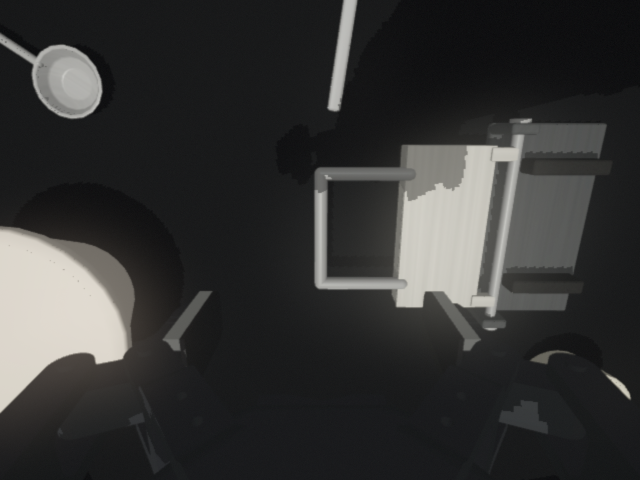

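Tray is flat face down, with the bar at (320,230) and its measured y at -0.1435, z at 0.034. The bowl is at left (60,320), so I'll check its clearance before regrasping.

```bash
python3 - <<'E'
from h import *
info,im,d=snap('wrist')
f=240/np.tan(np.radians(info['fov_y'])/2)
v,u=np.mgrid[:480,:640]; m=(d>0)&(u<150)&(v>200)&(v<340)
u,v,z=u[m],v[m],d[m]
P=np.c_[(u-info['cx'])/f*z,-(v-info['cy'])/f*z,-z]@info['pose'][:3,:3].T+info['pose'][:3,3]
q=np.c_[(P-o)@X,(P-o)@Y,P[:,2]]; b=q[(q[:,2]>.015)&(q[:,2]<.15)]
print('bowl max y',b[:,1].max(),'with |x|<.06',b[abs(b[:,0])<.06][:,1].max() if (abs(b[:,0])<.06).any() else None, 'z',np.percentile(b[:,2],[5,95]))
k=(abs(b[:,0])<.06)&(b[:,1]>-.215)
if k.sum()<20:
    manip.set_gripper(.05)
    p,R=pose(np.pi,0); manip.line_to(p,R,v=.15)
    print((manip.read_eef_pos()-p).round(4),manip.read_wrist_force())
    manip.set_gripper(0)
    print(manip.read_width(),manip.read_finger_force(),manip.read_wrist_force())
    for a in np.linspace(np.pi,0,16)[1:]:
        p,R=pose(a,0)
        if a<.1: p[2]+=.0005
        manip.line_to(p,R,v=.1 if a>2.6 or a<.3 else .2)
        F=manip.read_wrist_force(); print(round(a,2),round(manip.read_width(),4),F.round(1),((manip.read_eef_pos()-p)*1e3).round(1))
        if np.linalg.norm(F)>60: print('stop');break
print(manip.read_time_s())
E
```

```text
bowl max y -0.28176391069645884 with |x|<.06 -0.2827261187874547 z [0.03721899 0.08209316]
[ 0.0007 -0.0002  0.0011] [ 0.6901159  -0.59466345  1.02479039]
0.007713517004205939 58.54544520378113 [-1.42636563  0.66685671  3.23894325]
2.93 0.0081 [ 2.7 -4.9 -2.2] [ 0.1 -0.5 -0.4]
2.72 0.0077 [ 1.3 -8.2 -0.7] [ 0.  -1.1 -0.2]
2.51 0.0076 [ -1.3 -10.4   5.8] [ 0.2 -1.5  1.4]
2.3 0.0078 [ -3.6 -11.3   9.7] [ 0.1 -2.1  2.4]
2.09 0.0073 [ -5.9 -10.6  15.3] [ 0.1 -2.5  3.6]
1.88 0.0077 [-6.  -6.2 17.8] [ 0.7 -1.5  4.3]
1.68 0.0076 [-4.9 -0.9 17. ] [1.2 0.2 3.6]
1.47 0.0076 [-2.   0.9 14.2] [1.5 0.8 2.9]
1.26 0.0072 [-0.7  4.1 12.4] [1.5 1.9 2.3]
1.05 0.0078 [2.5 3.1 5.3] [1.4 2.3 0.4]
0.84 0.0075 [4.3 4.7 3.9] [ 1.2  2.6 -0.6]
0.63 0.0076 [3.7 3.4 4.1] [ 1.   2.2 -0.9]
0.42 0.0075 [4.1 4.4 1.2] [ 0.8  2.1 -1.6]
0.21 0.0077 [ 5.8  2.2 -1.4] [ 0.4  0.9 -2. ]
0.0 0.0074 [-2.4 -0.  11.8] [ 0.3 -0.1  0.8]
27.9833
```

```bash
python3 - <<'E'
from h import *
manip.set_gripper(.05)
p,R=pose(0,0,.15); manip.line_to(p,R,v=.2)
p,R=pose(np.pi/2,0,.1); manip.move_to(p+[0,0,.04],R)
info,im,d=snap('wrist','w6')
for r in manip.spot_point('puck_a','wrist')[:4]:
    w=pix2w(info,d,*r['point']); e=w-o; print(np.round(r['point']),round(r['score'],2),np.round([e@X,e@Y,w[2]],4))
f=240/np.tan(np.radians(info['fov_y'])/2)
v,u=np.mgrid[:480,:640]; m=d>0
u,v,z=u[m],v[m],d[m]
P=np.c_[(u-info['cx'])/f*z,-(v-info['cy'])/f*z,-z]@info['pose'][:3,:3].T+info['pose'][:3,3]
q=np.c_[(P-o)@X,(P-o)@Y,P[:,2]]
b=q[(q[:,1]>.13)&(q[:,1]<.16)&(abs(q[:,0])<.035)&(q[:,2]>.01)&(q[:,2]<.08)]
print('bar',len(b),b.mean(0).round(4),manip.read_time_s())
E
```

```text
[286. 168.] 0.87 [-0.0331 -0.0404  0.0178]
[284. 219.] 0.59 [ 0.0297 -0.0458  0.0162]
bar 510 [-0.0005  0.1452  0.0339] 30.2667
```

View pics/w6.png

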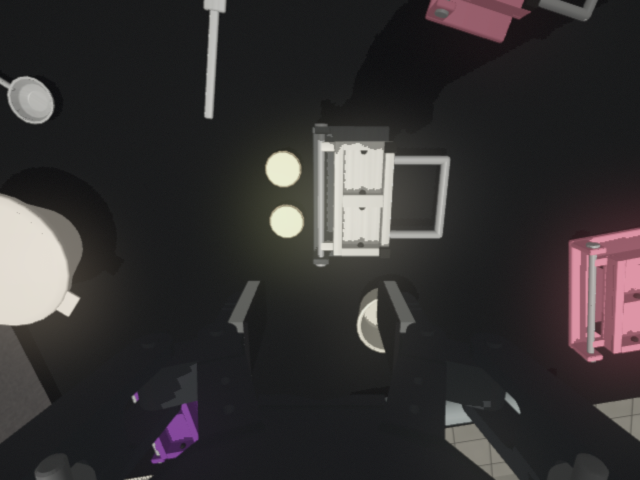

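Both pucks lie flat on the counter at (283,168) and (287,221), about 18 mm high. The tray is empty and back on its stand (bar z about 34 mm on top), and the robot is clear.

```bash
python3 -c "
from station import manip
manip.pause(.3); print(manip.job_done())"
```

```text
the job is handed in; nothing more can be done
None
```

The job is handed in at about 31 s of the 51 s limit: the tray was let go at angle 2.45 and its knock freed both pucks, which lie on the counter where it turned them out, and the empty tray is back on its stand; the turner lay across the landing spot, so I moved it aside first.

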